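# Clear the intake test stand and re-arm it after an emergency stop

## Robot

A 6-joint arm with a two-finger parallel gripper is mounted at the origin on the work surface. World frame = base frame: x ahead of the robot, y to its left, z up, the work surface at z = 0. Lengths are in m, angles in rad, forces in N, time in s.
With the tool pointing down it reaches from about 0.35 to 0.925 m from the base axis. Payload 6.4 kg.
Tool frame: the origin (TCP) lies on the centre line of the jaws, within the pads' length; the fingertips stand 17 mm ahead of it and the grasp point (between the pads) lies 2 mm behind it; z points along the fingers, y is the line along which they close (so a half turn about z gives the same grasp; the last joint's range is limited). The gripper opens to 94 mm and grips with 3 to 60 N. Pads are 16 mm wide; open, the fingers measure 119 mm over their backs; the gripper's body (75 mm by 177 mm) begins 78 mm behind the grasp point.
Start: joints at [-1.408, 0.245, 1.558, -0, 1.339, -0.174], TCP at [0.215, -0.613, 0.222] pointing down, gripper open.
Joint ranges: [-3.13, 3.13], [-1.02, 2.26], [0.13, 2.54], [-0.95, 4.09], [0.21, 2.88], [-2.74, 2.74]. Speed limits (rad/s): [2.57, 2.57, 3.14, 3.14, 3.14, 3.14].

## Interface

Orientations are given as a rotation vector (axis times angle).
In Python, from bench import arm gives the robot as it stands. The module is installed in compiled form; this text tells all that it offers.
- The arm moves only by the tool send_rows, never from a script. Its argument "series" is text: rows parted by semicolons, each of 5 numbers parted by spaces: the finger opening in mm, from 0 to 94, then the shift along the tool's x, y, z in units of 30 mm (1.0 is 30 mm), then the turn about the tool's z in units of 5 degrees (1.0 is 5 degrees). A call has 1 to 8 rows; each row shifts and turns the commanded pose from where the row before left it, along the tool's axes as they then stand; what a row does not reach is not made up. A row lasts 1/12 s, in which the tool goes at most 41.7 mm and 7.16 degrees, less where a joint would pass 70% of its speed; a pose out of reach is approached as far as the arm can. A call is refused whole if a number of a shift passes 1 or a number of a turn 1, either way. A call with a gripper value outside its range is refused whole. The fingers move at their own pace and stop on an object; the grip force is fixed at half the most. Time passes only in rows, so rows that do not move let the fingers close. It gives the time, the measured TCP pose, the force, the opening and the grip force at its end, in the units of the state.
- arm.get_state(): the state, without advancing time (a new reading comes with each control period).
- arm.camera(name): name is "scene" or "top"; returns a dict with "color" (400x640x3 uint8, red, green, blue), "range_z" (400x640 float32, m along the optical axis (not along the pixel's ray), 0 where there is no reading), "fx", "fy", "cx", "cy" (pixels), "k1" (the pictures are not rectified: a ray, as slopes to the right and down, at radius r is drawn at 1 + k1 r^2 times it, then the intrinsics apply), "extrinsics" (4x4, takes a point from camera to world coordinates). Camera axes: x right, y down, z forward; pixel columns grow to the right and rows downward; lengths in m; the calibration is good to about 2 mm. A picture is of the moment at which its call begins.
- arm.finish_job(): hands the job in; it is judged then, once.
The state is a dict: "t": time; "joints": joint angles; "joint_vel": joint speeds; "joint_torque": joint torques, N m; "tcp_pos": TCP position; "tool_rot": TCP orientation; "wrist_force": force on the tool from outside, world axes, zero at the start; "moment": the same for the moment, N m; "gripper_width": opening from 0.0 (shut) to 1.0 (fully open); "grasp_force": force on a finger pad.
Only numpy, scipy, OpenCV 4.12 (cv2) and the standard library are available. Lean on these libraries where they do the work, as an engineer would, in place of code of your own. Each camera call takes 0.05 s, during which the arm holds its last target. There are 200 camera calls.

## Task

The intake test stand was emergency-stopped because someone left an orange screwdriver on its feed deck. First take the screwdriver off the deck and lay it flat in the red tool tray; then twist the red emergency-stop mushroom clockwise to its stop and let go, so that it springs back and stays popped out; then press the blue reset button fully and let it up, and after it the green start button. Press nothing else and leave the other things on the bench where they are.

Things in the scene. Friction and masses are not known exactly. Their poses are not given: they have to be found in the camera images.
- rig: Test stand, fixed. Origin: on the bench under the middle of its grey deck (260 mm in x, 274 mm in y, top at 50 mm); +x runs from the open mouth to the rollers. Side plates at y = +-0.139, 75 mm high (120 mm where x > 0.03). Five 60 mm black wheels on a shaft along y at x = 0.080, 90 mm up, turn freely. Behind them a chute rises to 185 mm at x = 0.30; a motor juts to y = 0.235 at x = 0.14.
- driver: Orange-handled screwdriver, 170 mm long, about 80 g, lying flat on the stand's deck. Origin: middle of its length, at its underside (the axis is 13 mm higher). Its x axis points from handle to tip: the handle, a 26 mm thick round grip, runs from x = -0.085 to 0; the rest is a 6 mm steel shank. Its centre of mass is near x = -0.034, a good place to grip across the handle.
- tray: Red open tool tray, fixed, 210 mm (x) by 140 mm (y), 36 mm high, walls and floor 5 mm. Origin: centre of its underside. A steel spanner lies along its +y side; the rest is free.
- spanner: Steel spanner, 160 mm long, up to 38 mm wide and 8 mm thick, lying in the tray along the tray's x at about y = +0.042 of it. Origin: middle of its underside. Leave it.
- estop_box: Emergency-stop station, fixed: grey and yellow box 84 x 84 mm, 58 mm high, with a red mushroom in the middle of its top. Origin: centre of its underside on the bench.
- estop_grip (a point): Middle of the red mushroom head, on its upright axis: grip here, 85 mm above the bench while latched. The head is round, 40 mm across, with upright sides from 11 mm below to 9 mm above this point; below it a 25 mm neck in a 32 mm collar, then the box top, 27 mm below this point while latched. Rises with the head.
- estop_twist (a joint): Turn of the mushroom, rad: 0 at rest, growing clockwise seen from above (as its white arrows show) to a stop at 0.785 (45 degrees). Let go, a spring turns it back to 0 within a second; 0.03 N m at rest, 0.09 N m at the stop. The latch inside frees the head only beyond about 0.62.
- estop_pop (a joint): Rise of the mushroom, m: 0 to 0.001 latched in (stopped), 0.007 popped out (released). The head is sprung upwards (about 9 N latched, 4 N out): once twisted to its stop it slips up, at the latest when let go, then turns back and stays out.
- station: Push-button station, fixed: grey box 240 mm (x) by 84 mm (y), 60 mm high, with four buttons in a row along its x, 55 mm apart; which colour is in which place differs. Origin: centre of its underside.
- blue_top (a point): Blue = reset. 22 mm panel push button: blue cap 25 mm across in a steel ring 33 mm across standing 6 mm above the panel. Centre of the top face of the blue button's cap, 14 mm above the station's top when up; it moves straight down (world -z) when pressed.
- blue (a joint): Travel of the blue button, m: 0 = up, 0.006 = fully down. Spring: starts to move at about 1.5 N, fully down at 5 N; count it pressed from 0.005.
- green_top (a point): Green = start. 22 mm panel push button: green cap 25 mm across in a steel ring 33 mm across standing 6 mm above the panel. Centre of the top face of the green button's cap, 14 mm above the station's top when up; it moves straight down (world -z) when pressed.
- green (a joint): Travel of the green button, m: 0 = up, 0.006 = fully down. Spring: starts to move at about 1.5 N, fully down at 5 N; count it pressed from 0.005.
- black_top (a point): Black = stop, leave it alone. 22 mm panel push button: black cap 25 mm across in a steel ring 33 mm across standing 6 mm above the panel. Centre of the top face of the black button's cap, 14 mm above the station's top when up; it moves straight down (world -z) when pressed.
- black (a joint): Travel of the black button, m: 0 = up, 0.006 = fully down. Spring: starts to move at about 1.5 N, fully down at 5 N; count it pressed from 0.005.
- white_top (a point): White = jog, leave it alone. 22 mm panel push button: white cap 25 mm across in a steel ring 33 mm across standing 6 mm above the panel. Centre of the top face of the white button's cap, 14 mm above the station's top when up; it moves straight down (world -z) when pressed.
- white (a joint): Travel of the white button, m: 0 = up, 0.006 = fully down. Spring: starts to move at about 1.5 N, fully down at 5 N; count it pressed from 0.005.
- tube: White plastic tube standing upright on the bench close to the emergency-stop box, on its -x side: 76 mm across, 150 mm high, the tallest loose thing. Origin: centre of its underside.
- orange_carton: Orange and white carton, 50 x 95 mm, 45 mm high, close to the emergency-stop box on its +x side. Origin: centre of its underside.
- blue_carton: Blue and white carton, 60 x 120 mm, 40 mm high, towards the back of the bench. Origin: centre of its underside.
- white_carton: White carton with a brown band, 70 x 90 mm, 55 mm high, towards the back of the bench. Origin: centre of its underside.
- flex_wheel: Red and black compliant wheel lying flat, 72 mm across, 24 mm high, towards the back of the bench. Origin: centre of its underside.
- can: Blue spray can with a yellow band and white cap, 52 mm across, 148 mm high, standing at the end of the push-button station nearest the robot (20 to 30 mm clear of it). Origin: centre of its underside.
- gearmotor: Black and steel gearmotor, about 115 mm long, 38 mm wide, 37 mm high, lying on the bench across the +x end of the tray, close to it. Origin: under its middle.
Mind the look-alikes: they are no part of the job. Leave any pink look-alike of the driver alone. There is more than one size of the estop_box; the job needs the larger.

How it is judged:
By the outcome, as a careful person would: the job done as asked, in the order asked, and still so for the second after the job is handed in, with the robot touching nothing.
It also fails if it takes over 72 s, if anything falls off the work surface, if the arm or the gripper's body presses on something with over 40 N, if the wrist force passes 120 N, or if a joint passes its speed limit or range.

## Working session

There is one attempt and no reset: what is moved stays moved. The work goes in short steps, Python scripts to look and compute and a tool call to move; the robot and the scene stay as the last step left them, time stands still between calls to the robot, and variables do not carry over. Pictures are saved under pics/ and viewed, at most 10 in all, crops included, and the job is handed in when it is done.

Besides the shell and the picture viewer there is one more tool, called as name(argument=value, ...), one argument or row to a line, values as JSON. send_rows: Moves the arm, as the interface text tells. Its arguments: {"type":"object","properties":{"series":{"type":"string"}},"required":["series"]}

```bash
mkdir -p pics
cat > h.py <<'E'
import numpy as np, cv2
from bench import arm
def snap(n):
    c=arm.camera(n); return c
def world(c,u,v,z=None):
    """pixels -> world; onto plane z, or by range if z None"""
    u=np.atleast_1d(u).astype(float);v=np.atleast_1d(v).astype(float)
    a=(u-c['cx'])/c['fx'];b=(v-c['cy'])/c['fy'];x,y=a.copy(),b.copy()
    for _ in range(20):
        s=1+c['k1']*(x*x+y*y);x,y=a/s,b/s
    E=c['extrinsics'];d=np.stack([x,y,np.ones_like(x)],1)@E[:3,:3].T;o=E[:3,3]
    if z is None: t=c['range_z'][v.astype(int),u.astype(int)]
    else: t=(z-o[2])/d[:,2]
    return o+d*t[:,None]
E
python3 - <<'E'
from h import *
for n in('scene','top'):
    c=snap(n);cv2.imwrite(f'pics/{n}0.png',c['color'][...,::-1]);print(n,c['fx'],c['k1'],c['extrinsics'].round(3).tolist())
    np.savez(f'{n}0.npz',**c)
s=arm.get_state();print(s)
E
```

```text
scene 427.41423685948 -0.11658549743779788 [[0.041, 0.855, -0.518, 1.229], [0.999, -0.03, 0.029, -0.048], [0.009, -0.519, -0.855, 1.259], [0.0, 0.0, 0.0, 1.0]]
top 372.20770170442785 0.025814314711075228 [[-0.026, -0.996, 0.087, 0.433], [-1.0, 0.025, -0.012, -0.026], [0.01, -0.087, -0.996, 1.142], [0.0, 0.0, 0.0, 1.0]]
{'t': 0.1, 'joints': array([-1.40806780e+00,  2.45761677e-01,  1.55885267e+00,  1.30099827e-05,
        1.33865272e+00, -1.74097827e-01]), 'joint_vel': array([-0.00034173, -0.00086581, -0.00310079,  0.00158146,  0.00255978,
       -0.00058022]), 'joint_torque': array([-2.50831945e-04, -4.16914022e+01, -3.15526593e+01,  6.85958890e-02,
        3.09601659e-02, -5.01812872e-05]), 'tcp_pos': array([ 0.21475095, -0.61298523,  0.22146555]), 'tool_rot': array([-3.09549552e+00, -5.26302771e-01, -3.48165555e-05]), 'wrist_force': array([-0.42980638, -1.07433604, -0.32952006]), 'moment': array([-0.00148148,  0.02933626, -0.03281601]), 'grasp_force': 0.0, 'gripper_width': 0.9980428890308154}
```

View pics/scene0.png

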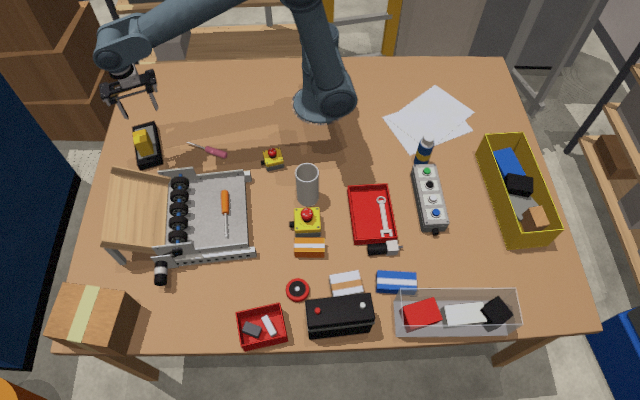

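View pics/top0.png

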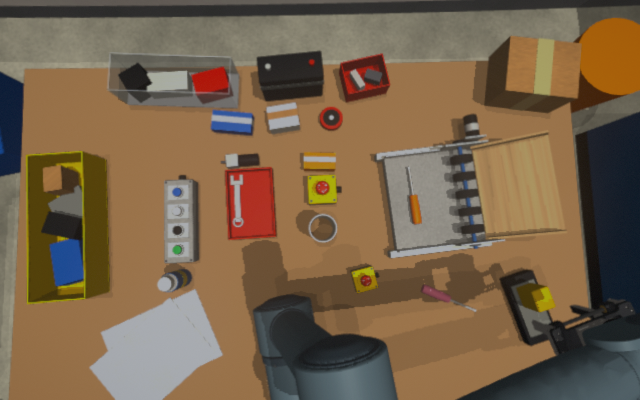

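The orange driver is at top (413,200), with its tip up at (407,167). The pink look-alike is at top (445,297). There are two e-stop boxes: the larger at top (322,188), between tube and orange carton, and the smaller at (365,280). The larger fits the description. The buttons at top are blue (177,192), white (177,211), black (177,230) and green (177,250). I'll confirm with a crop and measure.

```bash
cat > m.py <<'E'
from h import *
C={n:dict(np.load(f'{n}0.npz')) for n in('scene','top')}
def blob(n,box,lo,hi,lo2=None,hi2=None):
    im=cv2.cvtColor(C[n]['color'],cv2.COLOR_RGB2HSV);m=cv2.inRange(im,lo,hi)
    if lo2: m|=cv2.inRange(im,lo2,hi2)
    k=np.zeros_like(m);x0,y0,x1,y1=box;k[y0:y1,x0:x1]=m[y0:y1,x0:x1]
    N,L,S,Ce=cv2.connectedComponentsWithStats(k);i=1+S[1:,4].argmax();v,u=np.nonzero(L==i);return u,v
def rep(name,n,box,z,*h):
    u,v=blob(n,box,*h);p=world(C[n],u,v,z)[:,:2].astype(np.float32);r=cv2.minAreaRect(p*1000)
    q=world(C[n],u,v);print(name,n,len(u),'px',u.mean().round(1),v.mean().round(1),'ctr',p.mean(0).round(4),'rect',np.round(r[0],1),np.round(r[1],1),round(r[2],1),'medz',np.median(q[:,2]).round(4))
R=((0,130,60),(6,255,255),(172,130,60),(180,255,255))
O=((7,150,120),(16,255,255))
rep('handle','top',(395,180,430,228),.063,*O); rep('handle','scene',(215,185,235,215),.063,*O)
rep('tray','top',(215,160,285,245),.036,*R); rep('tray','scene',(340,178,402,250),.036,*R)
rep('estop','top',(305,172,340,205),.092,*R); rep('estop','scene',(295,203,320,222),.092,*R)
rep('box','top',(300,170,345,210),.058,(18,120,90),(33,255,255));rep('box','scene',(286,200,325,238),.058,(18,120,90),(33,255,255))
rep('small','top',(350,265,380,295),.06,*R)
B=((100,120,60),(125,255,255));G=((45,90,60),(85,255,255))
for n,b in(('top',(160,180,200,270)),('scene',(412,160,450,235))):
    rep('blue',n,b,.074,*B);rep('green',n,b,.074,*G)
# shank: direction from handle far points, brightness on deck
c=C['top'];a=np.hstack([cv2.resize(c['color'][150:250,380:480],None,fx=4,fy=4,interpolation=2),cv2.resize(c['color'][150:250,280:380],None,fx=4,fy=4,interpolation=2)])
cv2.imwrite('pics/crop.png',a[...,::-1])
def pt(t,u,v,z): print(t,world(C['top'],u,v,z).round(3).tolist())
pt('tip',407,167,.063);pt('butt',416,223,.063);pt('tube',322,229,.15);pt('can',171,283,.148)
pt('station corners',[166,191,198,166],[180,180,262,262],.06)
E
python3 m.py
```

```text
handle top 135 px 414.9 209.2 ctr [ 0.4915 -0.3303] rect [ 492.3 -331.7] [83.1 22.6] 5.3 medz 0.0728
handle scene 135 px 224.5 200.6 ctr [ 0.4856 -0.3316] rect [ 486.1 -331.3] [84.7 21.9] 8.4 medz 0.0742
tray top 2912 px 251.6 203.4 ctr [0.5228 0.1474] rect [524.9 152.6] [209.1 140.9] 2.2 medz 0.0063
tray scene 2218 px 369.3 213.1 ctr [0.5331 0.145 ] rect [532.1 151.2] [227.9 143.2] 2.4 medz 0.0079
estop top 97 px 321.7 187.1 ctr [ 0.5593 -0.0606] rect [558.2 -61.3] [28.4 31.5] 88.5 medz 0.0971
estop scene 96 px 306.4 214.4 ctr [ 0.5641 -0.0624] rect [562.9 -62.3] [42.5 34.4] 10.6 medz 0.0955
box top 739 px 321.6 189.2 ctr [ 0.5572 -0.0611] rect [558.5 -61.3] [88.1 88.6] 1.3 medz 0.058
box scene 523 px 307.0 221.1 ctr [ 0.5691 -0.0614] rect [563. -61.] [83.8 92.6] 89.6 medz 0.0583
small top 59 px 365.4 280.1 ctr [ 0.2921 -0.1791] rect [ 292.3 -178. ] [23.  22.5] 88.5 medz 0.0741
blue top 48 px 176.5 191.7 ctr [0.5586 0.3555] rect [559.1 355.5] [20.4 19.8] 0.3 medz 0.0751
green top 55 px 176.7 249.4 ctr [0.3945 0.3539] rect [394.9 353.7] [20.2 21.4] 44.4 medz 0.0751
blue scene 41 px 435.6 212.0 ctr [0.5603 0.3548] rect [560.2 354.5] [23.1 22.4] 87.9 medz 0.0749
green scene 32 px 426.5 170.5 ctr [0.3955 0.3527] rect [395.5 352.8] [17.4 22.7] 80.4 medz 0.0749
tip [[0.616, -0.313, 0.063]]
butt [[0.451, -0.332, 0.063]]
tube [[0.44, -0.056, 0.15]]
can [[0.311, 0.341, 0.148]]
station corners [[0.595, 0.391, 0.06], [0.594, 0.319, 0.06], [0.356, 0.298, 0.06], [0.359, 0.389, 0.06]]
```

View pics/crop.png

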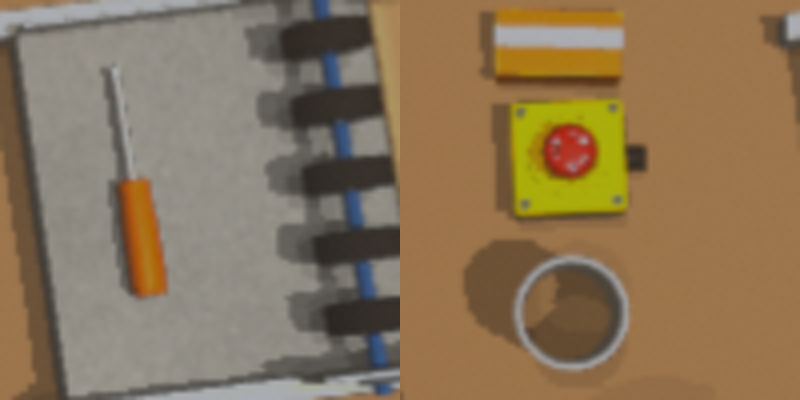

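The crop confirms the orange screwdriver on the deck, and the larger e-stop box between the white tube and the orange carton. Driver grip target is about (0.499, -0.330) at yaw 6.6°.

```bash
cat > go.py <<'E'
import sys
from h import *
from scipy.spatial.transform import Rotation as R
s=arm.get_state();M=R.from_rotvec(s['tool_rot']).as_matrix()
yaw=np.degrees(np.arctan2(M[1,0],M[0,0]));p=s['tcp_pos']
print('t',round(s['t'],2),'tcp',p.round(4),'yaw',yaw.round(2),'w',round(s['gripper_width']*94,1),'F',s['wrist_force'].round(1),'g',round(s['grasp_force'],1))
if len(sys.argv)>4:
    x,y,z,w=map(float,sys.argv[1:5]);dt=(yaw-w+180)%360-180
    T=R.from_euler('z',w,degrees=True).as_matrix()@np.diag([1,-1,-1])
    print('turn units',round(dt/5,2),'then shift units',(T.T@(np.array([x,y,z])-p)/.03).round(2),'now-frame',(M.T@(np.array([x,y,z])-p)/.03).round(2))
E
python3 go.py .499 -.330 .2 6.6
```

```text
t 0.1 tcp [ 0.2148 -0.613   0.2215] yaw 19.3 w 93.8 F [-0.4 -1.1 -0.3] g 0.0
turn units 2.54 then shift units [10.5  -8.28  0.72] now-frame [12.06 -5.77  0.73]
```

send_rows(
  series="60 0 0 0 1;60 0 0 0 1;60 0 0 0 0.54;60 0.3 -1 0 0;60 0.3 -1 0 0;60 0.3 -1 0 0;60 0.3 -1 0 0;60 0.3 -1 0 0",
)

```text
t: 0.77
tcp_pos: [0.2423, -0.4575, 0.2217]
tool_rot: [-3.135, -0.18, 0.0]
wrist_force: [0.3, 0.4, 0.6]
gripper_width: 0.641
grasp_force: 0.0
```

send_rows(
  series="60 1 -0.5 0 0;60 1 -0.5 0 0;60 1 -0.5 0 0;60 1 -0.5 0 0;60 1 -0.5 0 0;60 1 -0.5 0 0;60 1 -0.2 0 0;60 1 0 0 0",
)

```text
t: 1.43
tcp_pos: [0.4709, -0.3344, 0.2221]
tool_rot: [-3.135, -0.183, 0.001]
wrist_force: [-0.0, -0.9, 0.0]
gripper_width: 0.64
grasp_force: 0.0
```

send_rows(
  series="60 0 0 0 0;60 0 0 0 0",
)

```text
t: 1.6
tcp_pos: [0.4702, -0.3356, 0.2217]
tool_rot: [-3.135, -0.184, 0.002]
wrist_force: [-0.1, -0.8, -1.2]
gripper_width: 0.642
grasp_force: 0.0
```

```bash
python3 go.py .499 -.330 .069 6.6
```

```text
t 1.6 tcp [ 0.4702 -0.3356  0.2217] yaw 6.72 w 60.3 F [-0.1 -0.8 -1.2] g 0.0
turn units 0.02 then shift units [ 0.98 -0.08  5.09] now-frame [ 0.98 -0.07  5.09]
```

send_rows(
  series="60 0.98 -0.08 0 0;60 0 0 1 0;60 0 0 1 0;60 0 0 1 0;60 0 0 1 0;60 0 0 0.6 0;60 0 0 0.3 0;60 0 0 0 0",
)

```text
t: 2.27
tcp_pos: [0.4964, -0.3299, 0.0731]
tool_rot: [-3.133, -0.179, 0.005]
wrist_force: [0.1, -0.2, -0.2]
gripper_width: 0.64
grasp_force: 0.0
```

```bash
python3 go.py .499 -.330 .069 6.6
```

```text
t 2.27 tcp [ 0.4964 -0.3299  0.0731] yaw 6.52 w 60.2 F [ 0.1 -0.2 -0.2] g 0.0
turn units -0.02 then shift units [0.09 0.01 0.14] now-frame [0.09 0.01 0.13]
```

send_rows(
  series="60 0.1 0 0.12 0;60 0 0 0 0;10 0 0 0 0;10 0 0 0 0;10 0 0 0 0;10 0 0 0 0;10 0 0 0 0;10 0 0 0 0",
)

```text
t: 2.93
tcp_pos: [0.5016, -0.3303, 0.072]
tool_rot: [3.136, 0.181, 0.0]
wrist_force: [0.6, -0.1, 0.5]
gripper_width: 0.259
grasp_force: 30.0
```

```bash
python3 go.py
```

```text
t 2.93 tcp [ 0.5016 -0.3303  0.072 ] yaw 6.6 w 24.3 F [ 0.6 -0.1  0.5] g 30.0
```

send_rows(
  series="10 0 0 -0.3 0;10 0 0 -0.8 0;10 0 0 -1 0;10 0 0 -1 0;10 0 0 -1 0;10 0 0 -1 0;10 0 0 -0.5 0;10 0 0 0 0.88",
)

```text
t: 3.6
tcp_pos: [0.5033, -0.3318, 0.246]
tool_rot: [3.134, 0.058, 0.01]
wrist_force: [-1.0, 0.4, -0.4]
gripper_width: 0.26
grasp_force: 30.0
```

send_rows(
  series="10 0 -0.5 0 0;10 0 -1 0 0;10 0 -1 0 0;10 0 -1 0 0;10 0 -1 0 0;10 0 -1 0 0;10 0 -1 0 0;10 0 -1 0 0",
)

```text
t: 4.27
tcp_pos: [0.4918, -0.1029, 0.2392]
tool_rot: [-3.14, -0.063, 0.002]
wrist_force: [0.0, -0.0, -0.5]
gripper_width: 0.257
grasp_force: 30.0
```

send_rows(
  series="10 0 -1 0 0;10 0 -1 0 0;10 0 -1 0 0;10 0 -1 0 0;10 0 -1 0 0;10 0 -1 0 0;10 0 -1 0 0;10 0 -0.5 0 0",
)

```text
t: 4.93
tcp_pos: [0.4825, 0.1227, 0.2392]
tool_rot: [-3.14, -0.067, 0.003]
wrist_force: [0.0, 0.7, -0.5]
gripper_width: 0.256
grasp_force: 30.0
```

send_rows(
  series="10 0 0 0 0;10 0 0 0 0;10 0 0 0 0",
)

```text
t: 5.18
tcp_pos: [0.4838, 0.119, 0.2395]
tool_rot: [3.141, 0.061, -0.001]
wrist_force: [0.5, 0.8, -1.4]
gripper_width: 0.256
grasp_force: 30.0
```

```bash
python3 go.py .494 .129 .027 2.2
python3 - <<'E'
from h import *
c=snap('top');cv2.imwrite('pics/t1.png',cv2.resize(c['color'][120:280,140:340],None,fx=4,fy=3.75)[...,::-1][:600,:800])
E
```

```text
t 5.18 tcp [0.4838 0.119  0.2395] yaw 2.23 w 24.1 F [ 0.5  0.8 -1.4] g 30.0
turn units 0.01 then shift units [ 0.35 -0.32  7.08] now-frame [ 0.36 -0.32  7.08]
```

View pics/t1.png

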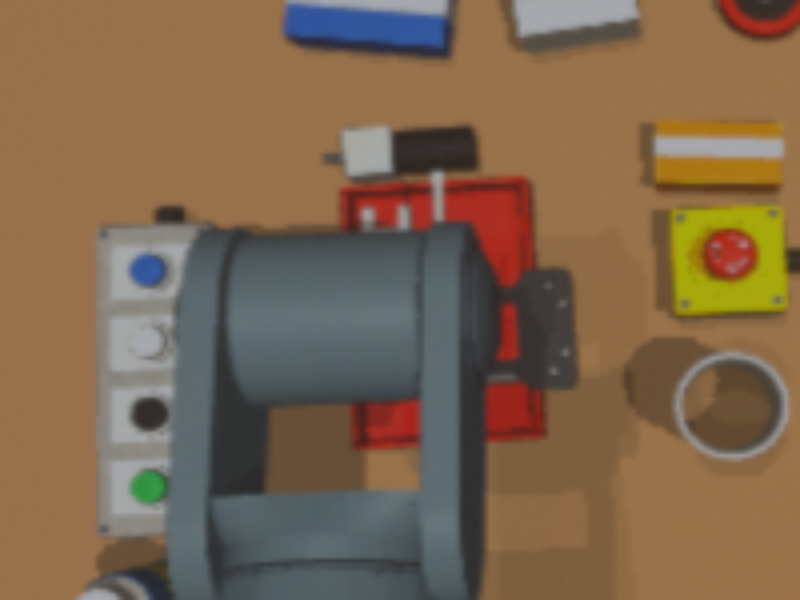

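The picture shows the driver's tip over the tray at crop (438,175), clear of the spanner at (385,215). Now lower it.

send_rows(
  series="10 0.36 -0.3 0 0;10 0 0 1 0;10 0 0 1 0;10 0 0 1 0;10 0 0 1 0;10 0 0 1 0;10 0 0 1 0;10 0 0 0.6 0",
)

```text
t: 5.9
tcp_pos: [0.4929, 0.1275, 0.0387]
tool_rot: [3.141, 0.057, -0.007]
wrist_force: [-0.6, 0.1, -1.6]
gripper_width: 0.257
grasp_force: 30.0
```

send_rows(
  series="10 0 0 0.2 0;10 0 0 0 0;10 0 0 0 0",
)

```text
t: 6.15
tcp_pos: [0.4956, 0.1282, 0.0367]
tool_rot: [3.141, 0.059, 0.002]
wrist_force: [0.7, 0.4, 1.0]
gripper_width: 0.254
grasp_force: 30.0
```

```bash
python3 go.py .494 .129 .027 2.2
```

```text
t 6.15 tcp [0.4956 0.1282 0.0367] yaw 2.14 w 23.9 F [0.7 0.4 1. ] g 30.0
turn units -0.01 then shift units [-0.05 -0.03  0.32] now-frame [-0.05 -0.03  0.32]
```

send_rows(
  series="10 0 0 0.15 0;10 0 0 0.1 0;10 0 0 0 0;10 0 0 0 0",
)

```text
t: 6.48
tcp_pos: [0.4951, 0.1289, 0.0288]
tool_rot: [-3.141, -0.06, -0.001]
wrist_force: [-0.3, 0.2, -0.9]
gripper_width: 0.261
grasp_force: 30.0
```

send_rows(
  series="10 0 0 0.08 0;10 0 0 0 0;10 0 0 0 0",
)

```text
t: 6.73
tcp_pos: [0.4956, 0.1289, 0.0269]
tool_rot: [-3.141, -0.06, -0.002]
wrist_force: [-1.1, 0.2, 5.0]
gripper_width: 0.259
grasp_force: 30.0
```

Contact at 5 N. Open, rise, and look.

send_rows(
  series="46 0 0 0 0;46 0 0 0 0;46 0 0 0 0;46 0 0 0 0;46 0 0 -0.5 0;46 0 0 -1 0;46 0 0 -1 0;46 0 0 -1 0",
)

```text
t: 7.4
tcp_pos: [0.4941, 0.1288, 0.1316]
tool_rot: [3.141, 0.06, -0.002]
wrist_force: [0.1, -0.0, 0.1]
gripper_width: 0.492
grasp_force: 0.0
```

send_rows(
  series="90 0 0 -1 0;90 0 0 -1 0;90 0 0 -1 0;90 0 0.5 -0.5 0;90 0 1 0 0;90 0 1 0 0;90 0 1 0 0;90 0 1 0 0",
)

```text
t: 8.07
tcp_pos: [0.4996, -0.0073, 0.2359]
tool_rot: [-3.141, -0.061, -0.0]
wrist_force: [0.5, -0.7, 0.0]
gripper_width: 0.952
grasp_force: 0.0
```

send_rows(
  series="90 0.7 1 0 0;90 0.7 0.7 0 0;90 0.7 0 0 0;90 0 0 0 0;90 0 0 0 0",
)

```text
t: 8.48
tcp_pos: [0.5647, -0.0547, 0.2352]
tool_rot: [-3.141, -0.06, 0.003]
wrist_force: [-0.3, 0.3, 0.1]
gripper_width: 0.959
grasp_force: 0.0
```

```bash
python3 go.py .559 -.061 .2 2.2
python3 - <<'E'
from h import *
c=snap('scene');cv2.imwrite('pics/s2.png',cv2.resize(c['color'][140:260,260:420],None,fx=5,fy=5)[...,::-1])
E
```

```text
t 8.48 tcp [ 0.5647 -0.0547  0.2352] yaw 2.19 w 90.1 F [-0.3  0.3  0.1] g 0.0
turn units -0.0 then shift units [-0.2   0.2   1.17] now-frame [-0.2   0.2   1.17]
```

View pics/s2.png

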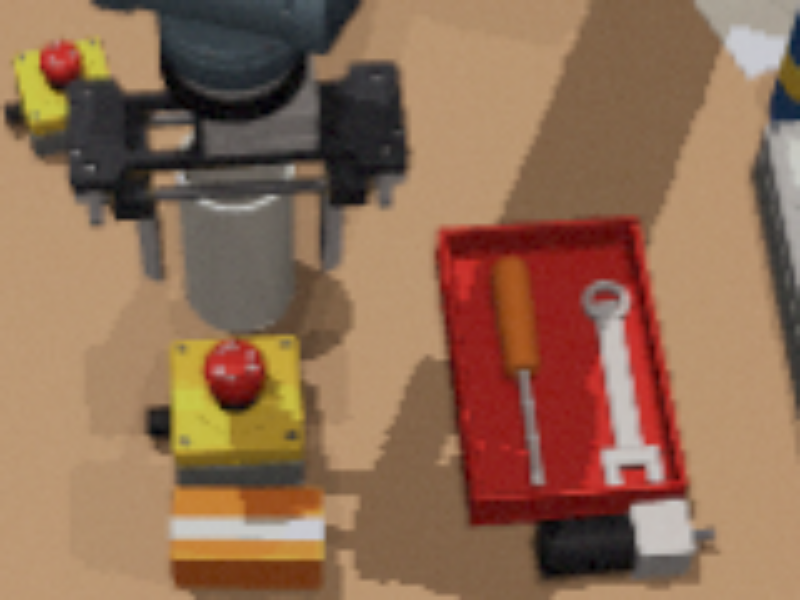

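The picture shows the driver lying flat in the tray (crop 515,370), parallel to the spanner, which was not disturbed. Next the mushroom: pre-turn to yaw 22°, so the body stays clear of the tube throughout the twist.

send_rows(
  series="90 -0.2 0.2 0 0;90 0 0 0 -1;90 0 0 0 -1;90 0 0 0 -1;90 0 0 0 -1;90 0 0 0 0;90 0 0 0 0",
)

```text
t: 9.12
tcp_pos: [0.5582, -0.0606, 0.2361]
tool_rot: [3.083, 0.602, -0.0]
wrist_force: [-0.2, 0.1, -0.7]
gripper_width: 0.957
grasp_force: 0.0
```

```bash
python3 go.py .559 -.061 .085 22
```

```text
t 9.12 tcp [ 0.5582 -0.0606  0.2361] yaw 22.1 w 89.9 F [-0.2  0.1 -0.7] g 0.0
turn units 0.02 then shift units [0.02 0.02 5.04] now-frame [0.02 0.02 5.04]
```

send_rows(
  series="90 0 0 1 0;90 0 0 1 0;90 0 0 1 0;90 0 0 1 0;90 0 0 0.7 0;90 0 0 0.3 0;90 0 0 0 0;90 0 0 0 0",
)

```text
t: 9.78
tcp_pos: [0.5594, -0.0609, 0.0867]
tool_rot: [3.083, 0.604, 0.001]
wrist_force: [1.3, -0.1, -0.3]
gripper_width: 0.961
grasp_force: 0.0
```

send_rows(
  series="30 0 0 0 0;30 0 0 0 0;30 0 0 0 0;30 0 0 0 0;30 0 0 0 0;30 0 0 0 0;30 0 0 0 0;30 0 0 0 0",
)

```text
t: 10.45
tcp_pos: [0.5592, -0.0612, 0.0861]
tool_rot: [3.082, 0.605, 0.0]
wrist_force: [0.5, -6.3, 0.3]
gripper_width: 0.422
grasp_force: 3.4
```

```bash
python3 go.py .559 -.061 .085 22
```

```text
t 10.45 tcp [ 0.5592 -0.0612  0.0861] yaw 22.21 w 39.7 F [ 0.5 -6.3  0.3] g 3.4
turn units 0.04 then shift units [-0.   -0.01  0.04] now-frame [-0.   -0.01  0.04]
```

send_rows(
  series="30 0 0 0 0;30 0 0 0 0;30 0 0 0 0;30 0 0 0 0",
)

```text
t: 10.78
tcp_pos: [0.5593, -0.0614, 0.0861]
tool_rot: [3.082, 0.605, 0.0]
wrist_force: [0.5, -4.3, -0.6]
gripper_width: 0.421
grasp_force: 30.0
```

send_rows(
  series="30 0 0 0 0.8;30 0 0 0 0.8;30 0 0 0 0.8;30 0 0 0 0.8;30 0 0 0 0.8;30 0 0 0 0.8;30 0 0 0 0.8;30 0 0 0 0.8",
)

```text
t: 11.45
tcp_pos: [0.5595, -0.0613, 0.0869]
tool_rot: [3.129, -0.273, 0.001]
wrist_force: [-2.5, -3.4, 5.6]
gripper_width: 0.417
grasp_force: 30.0
```

send_rows(
  series="30 0 0 0 0.8;30 0 0 0 0.8;30 0 0 0 0.8;30 0 0 0 0.6;30 0 0 0 0.3;30 0 0 0 0;30 0 0 0 0",
)

```text
t: 12.03
tcp_pos: [0.5597, -0.0615, 0.0874]
tool_rot: [3.058, -0.709, 0.002]
wrist_force: [-2.6, -3.0, 6.0]
gripper_width: 0.42
grasp_force: 30.0
```

```bash
python3 go.py;python3 -c "
from h import *
print(arm.get_state()['moment'])"
```

```text
t 12.03 tcp [ 0.5597 -0.0615  0.0874] yaw -26.12 w 39.4 F [-2.6 -3.   6. ] g 30.0
[-0.60578353  0.39951863  0.82859003]
```

send_rows(
  series="30 0 0 -0.1 0;30 0 0 -0.1 0;30 0 0 0 0;90 0 0 0 0;90 0 0 0 0;90 0 0 0 0;90 0 0 0 0;90 0 0 0 0",
)

```text
t: 12.7
tcp_pos: [0.5589, -0.0605, 0.0917]
tool_rot: [-3.059, 0.715, 0.001]
wrist_force: [0.1, -0.5, 0.0]
gripper_width: 0.738
grasp_force: 0.0
```

send_rows(
  series="90 0 0 0 0;90 0 0 0 0;90 0 0 -0.5 0;90 0 0 -1 0;90 0 0 -1 0;90 0 0 -1 0;90 0 0 -1 0;90 0 0 -1 0",
)

```text
t: 13.37
tcp_pos: [0.5588, -0.0607, 0.2585]
tool_rot: [-3.059, 0.715, -0.0]
wrist_force: [0.4, 0.4, -0.6]
gripper_width: 0.956
grasp_force: 0.0
```

send_rows(
  series="0 0 -0.4 0 -1;0 0 -0.4 0 -1;0 0 -1 0 -1;0 0 -1 0 -1;0 0 -1 0 -1;0 0 -1 0 -0.2;0 0 -1 0 0;0 0 0 0 0",
)

```text
t: 14.03
tcp_pos: [0.5867, 0.1134, 0.2568]
tool_rot: [-3.14, 0.001, 0.001]
wrist_force: [-0.2, -0.6, -0.2]
gripper_width: 0.423
grasp_force: 0.0
```

```bash
python3 go.py .560 .355 .15 0
python3 - <<'E'
from h import *
o=dict(np.load('scene0.npz'))
c=snap('scene');cv2.imwrite('pics/s3.png',np.hstack([cv2.resize(k['color'][180:260,275:345],None,fx=5,fy=5) for k in(o,c)])[...,::-1])
for k in(o,c): q=world(k,*np.meshgrid(range(300,314),range(206,222)));
E
```

```text
t 14.03 tcp [0.5867 0.1134 0.2568] yaw -0.03 w 39.8 F [-0.2 -0.6 -0.2] g 0.0
turn units -0.01 then shift units [-0.89 -8.05  3.56] now-frame [-0.89 -8.05  3.58]Traceback (most recent call last):
  File "<stdin>", line 4, in <module>
  File "h.py", line 11, in world
    E=c['extrinsics'];d=np.stack([x,y,np.ones_like(x)],1)@E[:3,:3].T;o=E[:3,3]
                        ~~~~~~~~~~~~~~~~~~~~~~~~~~~~~~~~~^~~~~~~~~~~
ValueError: matmul: Input operand 1 has a mismatch in its core dimension 0, with gufunc signature (n?,k),(k,m?)->(n?,m?) (size 3 is different from 14)
```

View pics/s3.png

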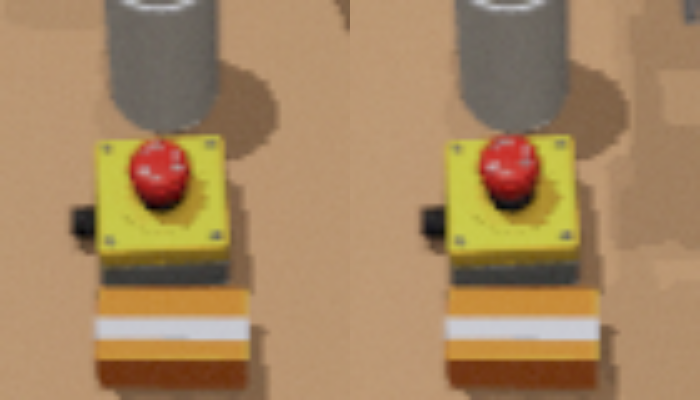

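The picture shows before (left) and after (right). The mushroom sits higher, with more black neck showing below it at crop (513,200), and the tube and carton are unmoved. Next I'll move over blue, with a depth check in between.

Run:
```python
from h import *
o=dict(np.load('scene0.npz'));c=snap('scene')
U,V=[a.ravel() for a in np.meshgrid(range(303,310),range(206,216))]
for k in(o,c): print(np.percentile(world(k,U,V)[:,2],[50,80]))
```

```text
[0.0969806  0.09977368]
[0.10310515 0.10522057]
```

send_rows(
  series="0 -0.1 -1 0 0;0 -0.1 -1 0 0;0 -0.1 -1 0 0;0 -0.1 -1 0 0;0 -0.1 -1 0 0;0 -0.1 -1 0 0;0 -0.1 -1 0 0;0 -0.19 -1.0 0 0",
)

```text
t: 14.8
tcp_pos: [0.5624, 0.3491, 0.2569]
tool_rot: [3.141, -0.012, 0.0]
wrist_force: [0.0, -0.0, 0.6]
gripper_width: 0.006
grasp_force: 0.0
```

send_rows(
  series="0 0 -0.05 1 0;0 0 0 1 0;0 0 0 1 0;0 0 0 1 0;0 0 0 0.5 0;0 0 0 0 0;0 0 0 0 0;0 0 0 0 0",
)

```text
t: 15.47
tcp_pos: [0.5635, 0.3508, 0.1244]
tool_rot: [-3.14, 0.009, -0.005]
wrist_force: [0.1, 0.8, 0.3]
gripper_width: 0.005
grasp_force: 0.0
```

```bash
python3 go.py .5595 .355 .092 0
```

```text
t 15.47 tcp [0.5635 0.3508 0.1244] yaw -0.35 w 0.4 F [0.1 0.8 0.3] g 0.0
turn units -0.07 then shift units [-0.13 -0.14  1.08] now-frame [-0.14 -0.14  1.08]
```

send_rows(
  series="0 -0.12 -0.13 0 0;0 0 0 0.6 0;0 0 0 0.4 0;0 0 0 0 0;0 0 0 0 0",
)

```text
t: 15.88
tcp_pos: [0.5579, 0.3547, 0.092]
tool_rot: [3.141, -0.008, -0.001]
wrist_force: [0.3, -0.2, -1.3]
gripper_width: 0.004
grasp_force: 0.0
```

send_rows(
  series="0 0 0 0.12 0;0 0 0 0.08 0;0 0 0 0.04 0;0 0 0 0 0;0 0 0 0 0",
)

```text
t: 16.3
tcp_pos: [0.5589, 0.3551, 0.0858]
tool_rot: [-3.141, 0.008, -0.003]
wrist_force: [0.4, 0.1, 5.1]
gripper_width: 0.006
grasp_force: 2.2
```

send_rows(
  series="0 0 0 0.04 0;0 0 0 0.03 0;0 0 0 0 0;0 0 0 0 0",
)

```text
t: 16.63
tcp_pos: [0.559, 0.3551, 0.0851]
tool_rot: [-3.141, 0.008, -0.002]
wrist_force: [-3.3, -0.8, 12.2]
gripper_width: 0.001
grasp_force: 6.3
```

send_rows(
  series="0 0 0 -0.5 0;0 0 0 -0.9 0;0 0 0 -0.9 0;0 0 0 0 0;0 -1 0 0 0;0 -1 0 0 0;0 -1 0 0 0;0 -1 0 0 0",
)

```text
t: 17.3
tcp_pos: [0.4362, 0.3545, 0.1503]
tool_rot: [3.14, -0.009, -0.003]
wrist_force: [-0.3, 0.2, -0.2]
gripper_width: 0.006
grasp_force: 0.0
```

send_rows(
  series="0 -1 0 0 0;0 -0.46 0.05 0 0;0 0 0 0 0;0 0 0 0.8 0;0 0 0 0 0;0 0 0 0 0;0 0 0 0 0",
)

```text
t: 17.88
tcp_pos: [0.3951, 0.3539, 0.1278]
tool_rot: [3.141, -0.009, -0.0]
wrist_force: [0.8, -0.5, 0.3]
gripper_width: 0.001
grasp_force: 0.0
```

```bash
python3 go.py .3955 .3535 .092 0
python3 - <<'E'
from h import *
c=snap('scene');cv2.imwrite('pics/s4.png',cv2.resize(c['color'][130:240,390:460],None,fx=5,fy=5)[...,::-1])
E
```

```text
t 17.88 tcp [0.3951 0.3539 0.1278] yaw -0.34 w 0.1 F [ 0.8 -0.5  0.3] g 0.0
turn units -0.07 then shift units [0.01 0.01 1.19] now-frame [0.01 0.01 1.19]
```

View pics/s4.png

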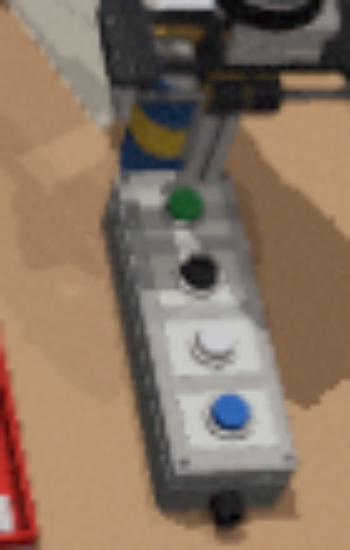

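The picture shows blue back up (230,410), the closed fingers over green (185,205), and the can standing behind. Press green.

send_rows(
  series="0 0 0 0.7 0;0 0 0 0.45 0;0 0 0 0 0;0 0 0 0 0;0 0 0 0.12 0;0 0 0 0.1 0;0 0 0 0 0;0 0 0 0 0",
)

```text
t: 18.6
tcp_pos: [0.3957, 0.3546, 0.0879]
tool_rot: [-3.14, 0.008, -0.005]
wrist_force: [2.7, 0.8, 3.3]
gripper_width: 0.004
grasp_force: 1.6
```

send_rows(
  series="0 0 0 0.05 0;0 0 0 0 0;0 0 0 0 0",
)

```text
t: 18.85
tcp_pos: [0.3956, 0.3546, 0.086]
tool_rot: [-3.14, 0.008, -0.004]
wrist_force: [2.4, 2.4, 4.6]
gripper_width: 0.004
grasp_force: 2.2
```

send_rows(
  series="0 0 0 0.05 0;0 0 0 0.04 0;0 0 0 0 0;0 0 0 0 0",
)

```text
t: 19.18
tcp_pos: [0.3957, 0.3547, 0.085]
tool_rot: [-3.141, 0.008, -0.003]
wrist_force: [-1.3, -2.3, 17.8]
gripper_width: 0.006
grasp_force: 8.7
```

Fully down (17.8 N). Let up, retreat, and take a last look.

send_rows(
  series="0 0 0 -0.4 0;0 0 0 -0.8 0;0 0 0 -1 0;0 0 0 -1 0;0 0 0 -1 0;0 0 0 -0.8 0;0 0 0 0 0;0 0 0 0 0",
)

```text
t: 19.85
tcp_pos: [0.3939, 0.3539, 0.2323]
tool_rot: [3.141, -0.008, -0.001]
wrist_force: [-0.0, -0.2, -1.3]
gripper_width: 0.003
grasp_force: 0.0
```

```bash
python3 go.py
python3 - <<'E'
from h import *
c=snap('scene');cv2.imwrite('pics/s5.png',c['color'][...,::-1])
U,V=[a.ravel() for a in np.meshgrid(range(303,310),range(206,216))]
print(np.percentile(world(c,U,V)[:,2],[50,80]))
E
```

```text
t 19.85 tcp [0.3939 0.3539 0.2323] yaw -0.29 w 0.3 F [-0.  -0.2 -1.3] g 0.0
[0.10386761 0.10515371]
```

View pics/s5.png

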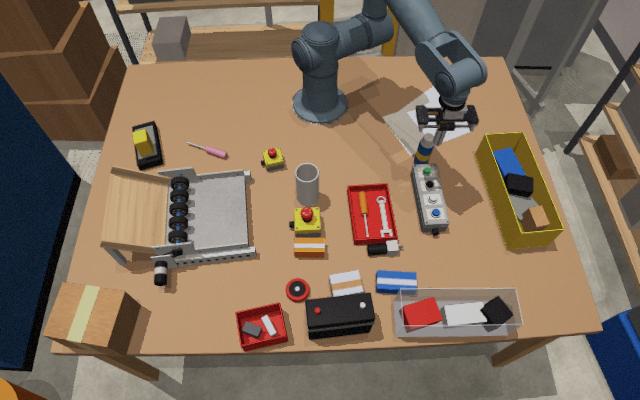

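The picture shows the driver in the tray (363,213), the mushroom popped out (307,213), the deck empty, and everything else in place.

```bash
python3 -c "
from bench import arm
print(arm.finish_job())"
```

```text
the job is handed in; nothing more can be done
None
```

The job is handed in at about 20 s: the screwdriver lies flat in the tray, the e-stop is popped out, and blue then green were each pressed fully and let up; the last picture shows nothing else moved.

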